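Pry the snap-in cover off a filter unit

TASK

Change of filter: open the white filter unit. Put the tip of the red-handled screwdriver at a slant into the pocket under the edge of the blue cover, lever that edge up over the steel wall of the pocket until the cover snaps free, and lay the screwdriver back down on the worktop. Then take the cover off by hand and lay it gently, flat and right way up, in the grey tray, leaving the other things on the bench where they are.

Things in the scene. Friction and masses are not known exactly. Their poses are not given: they have to be found in the camera images.
- filter_unit: white box-shaped filter unit fixed to the worktop, 84 (x) x 134 (y) x 60 (z) mm; origin at the centre of its underside, z up. A blue cover lies flush in a recess of its top, on a ledge 48 mm above the worktop. At its -y end a pocket open at the top leads under the cover's edge; the pocket's end wall is steel, 5 mm thick (y -67..-62), level with the top: the fulcrum
- pry_edge (a point): middle of the inner top edge of the steel wall (filter unit x 0, y -62, z 60 mm; same axes). The pocket beyond it is 20 mm wide (x), reaches 23 mm in +y to the cover's edge, and is 32 mm deep; under the cover it goes on, still 20 mm wide and down to 32 mm below the top, to 54 mm from this point
- cover: blue snap-in cover, a slab 56 (x) x 90 (y) x 12 (z) mm, 0.1 kg; origin at the centre of its underside, z up; its top has a white mark at the -y end (at the pocket), black ribs at the other. Seated, its origin is at x 0, y 7, z 48 mm of the filter unit, top flush, -y edge 24 mm from the pry edge. Once popped, it is gripped by its 56 mm wide sides near the raised edge and lifts off freely
- cover_edge (a point): middle of the cover's lower -y edge (cover x 0, y -45, z 0 mm; same axes). Spring catches in the recess sides, 12 mm behind this edge, hold the cover down: about 11 N upward here frees it. Levered up some 10 mm, it snaps over the catches, which then keep this edge propped about 10 mm up (the far end stays down) when the lever is taken away
- screwdriver: small flat-blade screwdriver lying on the worktop, 164 mm long along its y axis, tip at y +82, 0.05 kg; origin at the centre of its underside, z up. Red handle from y -82 to -3 mm, 18 mm wide, 17 mm high; steel shaft from y -3 to +82, 4 mm wide (x), 3 mm thick (z 7 to 10 mm)
- tray: open grey parts tray fixed to the worktop, 160 (x) x 150 (y) x 18 (z) mm, walls 4 mm, floor about 4 mm thick; origin at the centre of its underside
- beaker_100: bystander: a glass beaker with spout, 55x60x71 mm, standing; origin at the centre of its underside
- bottle_250_b: bystander: a clear screw-cap bottle with blue cap, 70 mm across, 143 mm tall; origin at the centre of its underside
- marker_0: bystander: a white felt marker with blue cap, 13x128x14 mm, lying along its y axis; origin at the centre of its underside
- tube_c: bystander: a 50 ml centrifuge tube with dark blue cap, 34x124x34 mm, lying along its y axis; origin at the centre of its underside
- column_b: bystander: a steel separation column, a rod with hex ends, 17x124x15 mm, lying along its y axis; origin at the centre of its underside
- seal_jar: bystander: a small white jar with red lid, 44 mm across, 42 mm tall; origin at the centre of its underside
- tape_roll: bystander: a yellow roll of tape lying flat, 67 mm across, 19 mm tall; origin at the centre of its underside
There are look-alikes about, which are no part of the job. Several things have the shape of the cover; the one meant has the colours described above.

How it is judged:
By the outcome, as a careful person would: the job done as asked, in the order asked, and still so for the second after the job is handed in, with the robot touching nothing.
It also fails if it takes over 61 s, if anything falls off the work surface, if the arm or the gripper's body presses on something with over 40 N, if the wrist force passes 120 N, or if a joint passes its speed limit or range.

ROBOT

A 6-joint arm with a two-finger parallel gripper is mounted at the origin on a cart in front of the work surface, level with it; the furniture and walls round the work are solid. World frame = base frame: x ahead of the robot, y to its left, z up, the work surface at z = 0. Lengths are in m, angles in degrees, forces in N, time in s.
With the tool pointing down it reaches from about 0.3 to 0.75 m from the base axis. Payload 8.5 kg.
Tool frame: the origin (TCP) lies at the very end of the fingers, on their centre line; the grasp point (between the pads) lies 19 mm behind it; x points along the fingers, y is the direction in which the jaws open and shut, and the axes are right-handed (so a half turn about x gives the same grasp; the last joint's range is limited). The gripper opens to 85 mm and grips with 20 to 120 N. Pads are 22 mm wide; open, the fingers measure 114 mm over their backs; the gripper's body (76 mm by 85 mm) begins 54 mm behind the grasp point. The pads swing forward as they close: fully open they stand 13 mm farther back than shut.
Start: joints at [-86.477, 21.807, 74.336, -0, 83.858, -12.336], TCP at [0.15, -0.529, 0.231] pointing down, gripper open.
Joint ranges: [-178.18, 178.18], [-50.72, 133.34], [12.68, 142.11], [-81.47, 261.47], [9.98, 163.14], [-165.26, 165.26]. Speed limits (degrees/s): [136.94, 136.94, 180, 180, 180, 180].

INTERFACE

Orientations are given as a 3x3 rotation matrix whose columns are the frame's x, y, z axes.
In Python, from rig import sensors, cams, env gives the robot as it stands.
- The arm moves only by the shell command python3 -m crank 'ROWS' [FORCE]. ROWS is a JSON object of lists of equal length, an entry for each row: "hand": the closure in counts, from 0 (fully open) to 255 (shut); "translation": the shift along the tool's x, y, z in m, a list of three; "dr": the turn, a rotation vector about the tool's x, y, z in rad, a list of three. A call has 1 to 5 rows; each row is the pose to reach, as a shift and turn from the pose commanded when the call began, along the tool's axes at that moment; what a row does not reach only later rows make up. A row lasts 1/10 s, in which the tool goes at most 50 mm and 8.59 degrees, less where a joint would pass 70% of its speed; a pose out of reach is approached as far as the arm can. A call with a gripper value outside its range is refused whole. The fingers move at their own pace and stop on an object; FORCE is the grip in N (left out, the last holds). Time passes only in rows, so rows that repeat a pose let the fingers close. It gives the time, the measured TCP pose, the force and the opening at its end, in the units of the state.
- sensors.observe(): the state, without advancing time (a new reading comes with each control period).
- cams.get_image(name): name is "side" or "top" or "wrist"; returns (picture, depth): 400x640x3 uint8, blue, green, red; 400x640 float32, m along the optical axis (not along the pixel's ray), 0 where there is no reading.
- cams.calibration(name): a dict with "vertical_fov" (degrees; the focal length in pixels is half the picture's height over the tangent of half this angle, whatever the lens; pixels are square), "cx", "cy" (the principal point, pixels), "extrinsics" (4x4, takes a point from camera to world coordinates). Camera axes: x right, y down, z forward; pixel columns grow to the right and rows downward; lengths in m; the calibration is good to about 2 mm. A picture is of the moment at which its call begins: read the wrist's pose just before it. calibration takes no time and is no camera call; for the wrist camera it gives the pose at the moment of the call.
- env.close_job(): hands the job in, once; it reports no verdict.
The state is a dict: "time_s": time; "q": joint angles; "qvel": joint speeds; "joint_efforts": joint torques, N m; "position": TCP position; "tool_rot": TCP orientation; "ft_force": force on the tool from outside, world axes, zero at the start; "wrist_torque": the same for the moment, N m; "grip_width": finger opening in m.
Only numpy, scipy, OpenCV 4.12 (cv2) and the standard library are available. Lean on these libraries where they do the work, as an engineer would, in place of code of your own. Each camera call takes 0.05 s, during which the arm holds its last target. There are 200 camera calls.

## Working session

There is one attempt and no reset: what is moved stays moved. The work goes in short steps, Python scripts to look and compute and a shell command to move; the robot and the scene stay as the last step left them, time stands still between calls to the robot, and variables do not carry over. Pictures are saved under pics/ and viewed, about 8 in all and at most 12, crops included, and the job is handed in when it is done.

```bash
ls; mkdir -p pics; cat > h.py <<'E'
import numpy as np, cv2
from rig import sensors, cams, env
def grab(name,tag):
    c=cams.calibration(name); im,d=cams.get_image(name)
    np.savez(f'pics/{tag}.npz',im=im,d=d,E=np.array(c['extrinsics']),k=[c['vertical_fov'],c['cx'],c['cy']])
    cv2.imwrite(f'pics/{tag}.png',im)
def load(tag): return np.load(f'pics/{tag}.npz')
def P(tag,u,v,z=None,r=1):
    "world point at pixel; z given -> intersect ray with plane z, else depth"
    s=load(tag); f=200/np.tan(np.radians(s['k'][0])/2); E=s['E']
    ray=np.array([(u-s['k'][1])/f,(v-s['k'][2])/f,1.])
    if z is None:
        w=s['d'][int(v)-r:int(v)+r+1,int(u)-r:int(u)+r+1]; w=w[w>0]; t=np.median(w) if w.size else np.nan
    else: t=(z-E[2,3])/(E[:3,:3]@ray)[2]
    return E[:3,:3]@(ray*t)+E[:3,3]
def crop(tag,x0,y0,x1,y1,k,out):
    cv2.imwrite(f'pics/{out}.png',cv2.resize(load(tag)['im'][y0:y1,x0:x1],None,fx=k,fy=k,interpolation=cv2.INTER_CUBIC))
E
python3 - <<'E'
from h import *
np.set_printoptions(precision=4,suppress=True)
grab('top','top0'); grab('side','side0')
for n in ('top','side','wrist'):
    c=cams.calibration(n); print(n,c['vertical_fov'],c['cx'],c['cy'],np.array(c['extrinsics']))
print(sensors.observe())
E
```

```text
pics
top 52.85253364158232 311.09229923510554 206.7617243337087 [[ 0.0021 -0.9955  0.0949  0.3603]
 [-1.     -0.0016  0.0046  0.0434]
 [-0.0044 -0.0949 -0.9955  1.398 ]
 [ 0.      0.      0.      1.    ]]
side 49.77015218788374 316.70515557807533 200.564966766012 [[ 0.9964  0.0649 -0.0545  0.5582]
 [ 0.0807 -0.5308  0.8436 -0.9761]
 [ 0.0258 -0.845  -0.5341  0.7087]
 [ 0.      0.      0.      1.    ]]
wrist 60.47434408419013 319.6201090280315 204.19482517441702 [[ 0.2746 -0.9084 -0.3152  0.2317]
 [-0.9616 -0.2597 -0.0893 -0.5071]
 [-0.0008  0.3276 -0.9448  0.3729]
 [ 0.      0.      0.      1.    ]]
{'time_s': 0.1, 'q': array([-86.4751,  21.8393,  74.3765,  -0.0011,  83.8584, -12.3366]), 'qvel': array([ 0.0708, -0.1252, -0.0838,  0.0073, -0.0026, -0.0336]), 'joint_efforts': array([  0.0048, -44.9217, -23.1655,  -0.0002,   0.0037,  -0.    ]), 'position': array([ 0.1503, -0.5288,  0.2308]), 'tool_rot': array([[-0.0001,  0.2733, -0.9619],
       [ 0.0013, -0.9619, -0.2733],
       [-1.    , -0.0013, -0.0003]]), 'ft_force': array([-0.7772, -0.1879,  0.0919]), 'wrist_torque': array([ 0.032 , -0.0204,  0.0152]), 'grip_width': 0.08519475718951705}
```

View pics/top0.png

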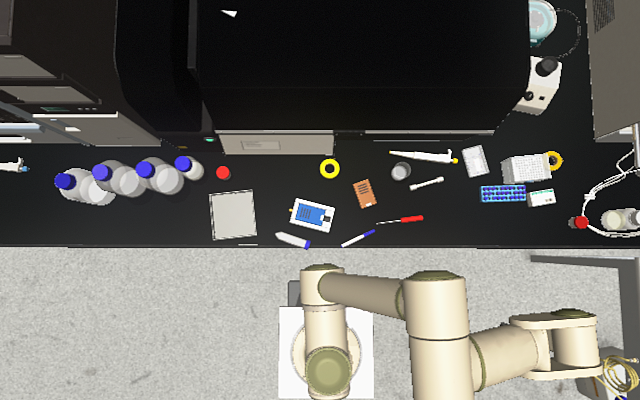

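```bash
python3 - <<'E'
from h import *
a=load('top0')['im'][175:255,200:440]
b=load('side0')['im']
A=cv2.resize(a,(780,260),interpolation=cv2.INTER_CUBIC)
B=cv2.resize(b[:, :],(544,340))
o=np.zeros((600,780,3),np.uint8); o[:260]=A; o[260:,:544]=B
cv2.imwrite('pics/c1.png',o)
E
```

```text
(no output)
```

View pics/c1.png

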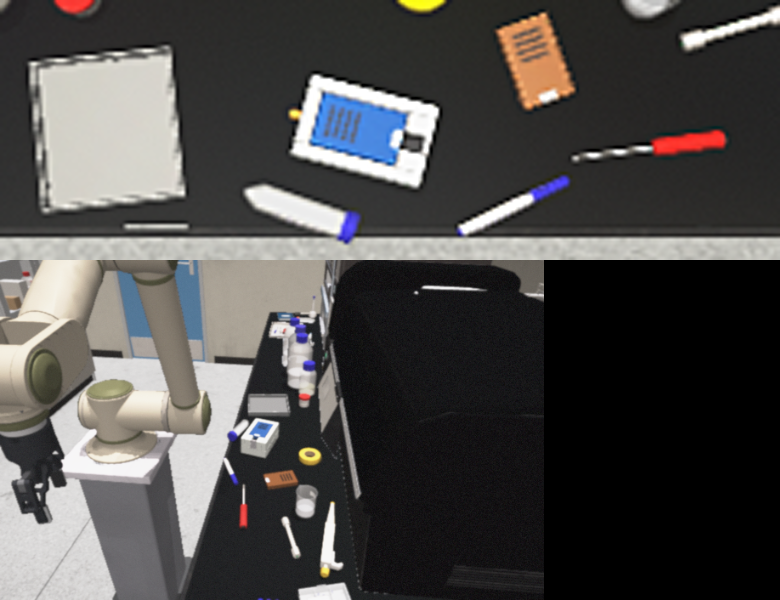

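Candidates for the cover: the blue slab with a white mark seated in the white unit at top (312,213), and an orange slab lying loose at (365,193). The blue one fits because of its colours and because it lies in the recess. Pixels in the enlarged crop:
- Unit top corners: (313,75), (440,105), (418,188), (290,155), with the pocket at the right end (411,142).
- Screwdriver: tip (575,158), handle end (726,138).
- Tray corners: (30,62), (170,47), (185,192), (45,212).

```bash
python3 - <<'E'
from h import *
np.set_printoptions(precision=4,suppress=True)
def q(n,L,z):
    p=np.array([P('top0',200+(u+.5)/3.25-.5,175+(v+.5)/3.25-.5,z) for u,v in L]); print(n,p.tolist() if 0 else p.round(4), 'mean',p.mean(0)); return p
u=q('unit',[(313,75),(440,105),(418,188),(290,155)],.06)
for i in range(4): print(np.linalg.norm(u[i]-u[i-1]))
d=(u[0]+u[3]-u[1]-u[2]); print('unit y yaw',np.degrees(np.arctan2(d[1],d[0]))-90)
q('pocket',[(411,142)],.06)
s=q('sd',[(575,158),(726,138)],.0085); print(np.linalg.norm(s[0]-s[1])); d=s[0]-s[1]; print('sd yaw',np.degrees(np.arctan2(d[1],d[0]))-90)
q('tray',[(30,62),(170,47),(185,192),(45,212)],.018)
for p in [(312,213),(326,221),(416,219),(233,215)]: print(p,P('top0',*p))
q('marker',[(460,230),(568,180)],.007)
E
```

```text
unit [[ 0.5181  0.1003  0.06  ]
 [ 0.4873 -0.0304  0.06  ]
 [ 0.4021 -0.0076  0.06  ]
 [ 0.4356  0.1234  0.06  ]] mean [0.4608 0.0464 0.06  ]
0.08568283709210237
0.1342529357603482
0.08816845486554509
0.13520781482472086
unit y yaw -13.809266150711636
pocket [[ 0.4492 -0.0005  0.06  ]] mean [ 0.4492 -0.0005  0.06  ]
sd [[ 0.4359 -0.1764  0.0085]
 [ 0.4575 -0.3371  0.0085]] mean [ 0.4467 -0.2568  0.0085]
0.16216510092327255
sd yaw 7.644336474023035
tray [[0.5366 0.4034 0.018 ]
 [0.5529 0.2546 0.018 ]
 [0.3988 0.2363 0.018 ]
 [0.3775 0.3834 0.018 ]] mean [0.4664 0.3194 0.018 ]
(312, 213) [0.4671 0.0465 0.058 ]
(326, 221) [ 0.4422 -0.0012  0.0292]
(416, 219) [ 0.4504 -0.3109  0.0155]
(233, 215) [0.4639 0.321  0.0052]
marker [[ 0.3595 -0.054   0.007 ]
 [ 0.4126 -0.1689  0.007 ]] mean [ 0.386  -0.1114  0.007 ]
```

```bash
cat >> h.py <<'E'
from scipy.spatial.transform import Rotation as R
def rz(a): a=np.radians(a); return np.array([np.cos(a),np.sin(a),0])
def down(yaw,slant=0):
    "tool rot: jaws along yaw, z tool = -unit y, slanted shaft tip-down"
    y=rz(yaw); x=np.array([0,0,-1.]); M=np.c_[x,y,np.cross(x,y)]
    return M@R.from_rotvec([0,-np.radians(slant),0]).as_matrix()
def rel(p,M):
    s=sensors.observe(); T=s['tool_rot']
    t=T.T@(np.array(p)-s['position']); r=R.from_matrix(T.T@M).as_rotvec()
    print('t',t.round(4),'dr',r.round(4),'deg',np.degrees(np.linalg.norm(r)).round(1),'F',s['ft_force'].round(1),'w',round(s['grip_width'],4),'time',s['time_s'],'pos',s['position'].round(4))
E
python3 -c "
from h import *
rel([.453,-.303,.16],down(7.6))"
```

```text
t [ 0.071  -0.1344 -0.3529] dr [-1.4266e+00 -1.1000e-03  9.0000e-04] deg 81.7 F [-0.8 -0.2  0.1] w 0.0852 time 0.1 pos [ 0.1503 -0.5288  0.2308]
```

```bash
python3 -m crank '{"hand":[0,0,0,0,0],"translation":[[0,-0.013,-0.035],[0,-0.026,-0.07],[0,-0.04,-0.105],[0,-0.053,-0.14],[0,-0.067,-0.176]],"dr":[[-0.14,0,0],[-0.28,0,0],[-0.42,0,0],[-0.56,0,0],[-0.71,0,0]]}' 40
python3 -c "
from h import *
rel([.453,-.303,.16],down(7.6))"
```

```text
time_s: 0.6
position: [0.3022, -0.4154, 0.2311]
tool_rot: [[-0.0, 0.837, -0.547], [0.001, -0.547, -0.837], [-1.0, -0.001, -0.0]]
ft_force: [-0.1, 0.2, 0.1]
grip_width: 0.086
t [ 0.0711  0.0648 -0.1765] dr [-7.11e-01 -5.00e-04  4.00e-04] deg 40.7 F [-0.1  0.2  0.1] w 0.086 time 0.6 pos [ 0.3022 -0.4154  0.2311]
```

```bash
python3 -m crank '{"hand":[0,0,0,0,0],"translation":[[0.01,0.013,-0.035],[0.02,0.026,-0.07],[0.04,0.039,-0.105],[0.055,0.052,-0.14],[0.071,0.065,-0.176]],"dr":[[-0.14,0,0],[-0.28,0,0],[-0.42,0,0],[-0.56,0,0],[-0.711,0,0]]}'
python3 -c "
from h import *
grab('wrist','w1')
rel([.453,-.303,.003],down(7.6))"
```

```text
time_s: 1.1
position: [0.4535, -0.3044, 0.1595]
tool_rot: [[-0.0, 0.991, 0.131], [0.0, 0.131, -0.991], [-1.0, -0.0, -0.0]]
ft_force: [0.5, -1.5, 0.1]
grip_width: 0.0854
t [ 0.1538 -0.0033  0.0029] dr [ 0.0103 -0.005   0.001 ] deg 0.7 F [-0.1  4.6 -3.4] w 0.0852 time 1.15 pos [ 0.4561 -0.3004  0.1568]
```

View pics/w1.png

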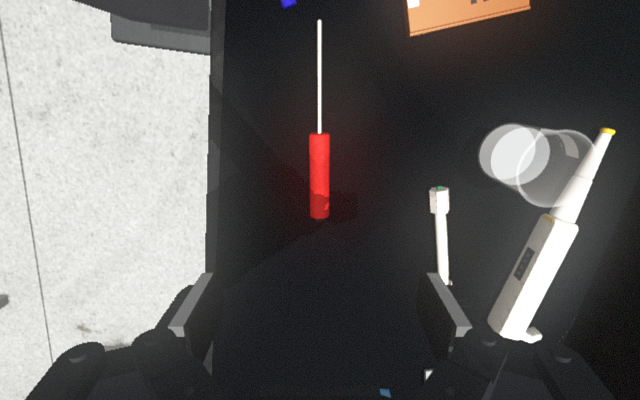

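The wrist view shows the screwdriver with its tip at (320,20), shaft/handle joint at (319,133) and handle end at (319,218).

```bash
python3 - <<'E'
from h import *
a=P('w1',320,20,.009);b=P('w1',319.3,133,.012);c=P('w1',319,218,.012)
print(a,b,c,np.linalg.norm(a-c)); d=a-b; print(np.degrees(np.arctan2(d[1],d[0]))-90); d/=np.linalg.norm(d)
for y in(-45,-50): print(y,a-(.082-y/1000)*d)
yaw=np.degrees(np.arctan2(d[1],d[0]))-90
g=a-.130*d
rel([g[0],g[1],.06],down(yaw)); rel([g[0],g[1],.002],down(yaw))
E
```

```text
[ 0.43650301 -0.17535136  0.009     ] [ 0.44717194 -0.25918725  0.012     ] [ 0.45697707 -0.33461293  0.012     ] 0.16060023056822734
7.252455477188008
-45 [ 0.45252559 -0.301256    0.0135054 ]
-50 [ 0.4531564  -0.30621288  0.01368277]
t [ 0.0968 -0.0036  0.0039] dr [ 0.0164 -0.005   0.001 ] deg 1.0 F [-0.1  4.6 -3.4] w 0.0852 time 1.15 pos [ 0.4561 -0.3004  0.1568]
t [ 0.1548 -0.0035  0.0042] dr [ 0.0164 -0.005   0.001 ] deg 1.0 F [-0.1  4.6 -3.4] w 0.0852 time 1.15 pos [ 0.4561 -0.3004  0.1568]
```

```bash
python3 -m crank '{"hand":[0,0,60,100,100],"translation":[[0.04,0,0],[0.08,0,0],[0.11,0,0],[0.13,0,0],[0.13,0,0]],"dr":[[0.006,0,0],[0.006,0,0],[0.006,0,0],[0.006,0,0],[0.006,0,0]]}'
python3 -c "
from h import *
rel([.4528,-.304,.002],down(7.3))"
```

```text
time_s: 1.65
position: [0.4514, -0.3044, 0.0278]
tool_rot: [[-0.004, 0.993, 0.119], [0.004, 0.12, -0.993], [-1.0, -0.003, -0.005]]
ft_force: [0.3, 0.2, -0.3]
grip_width: 0.0517
t [ 0.0258  0.0015 -0.0001] dr [-0.0076 -0.0047  0.0035] deg 0.6 F [ 0.3  0.2 -0.3] w 0.0517 time 1.65 pos [ 0.4514 -0.3044  0.0278]
```

```bash
python3 -m crank '{"hand":[100,100,255,255,255],"translation":[[0.018,0.001,0],[0.026,0.001,0],[0.026,0.001,0],[0.026,0.001,0],[0.026,0.001,0]],"dr":[[-0.006,0,0],[-0.006,0,0],[-0.006,0,0],[-0.006,0,0],[-0.006,0,0]]}' 70
python3 -m crank '{"hand":[255,255,255],"translation":[[0,0,0],[0,0,0],[0,0,0]],"dr":[[0,0,0],[0,0,0],[0,0,0]]}'
```

```text
time_s: 2.15
position: [0.4539, -0.3057, 0.0056]
tool_rot: [[0.001, 0.992, 0.126], [-0.001, 0.126, -0.992], [-1.0, 0.001, 0.001]]
ft_force: [0.8, -0.4, -0.4]
grip_width: 0.0152
time_s: 2.45
position: [0.4539, -0.3058, 0.0055]
tool_rot: [[0.001, 0.992, 0.126], [-0.001, 0.126, -0.992], [-1.0, 0.001, 0.002]]
ft_force: [-0.9, 0.3, 6.1]
grip_width: 0.0153
```

```bash
python3 -m crank '{"hand":[255,255,255],"translation":[[-0.03,0,0],[-0.08,0,0],[-0.13,0,0]],"dr":[[0,0,0],[0,0,0],[0,0,0]]}'
python3 -c "
from h import *
rel([.405,-.181,.14],down(-13.8))"
```

```text
time_s: 2.75
position: [0.4532, -0.3051, 0.136]
tool_rot: [[-0.001, 0.992, 0.126], [0.001, 0.126, -0.992], [-1.0, -0.001, -0.001]]
ft_force: [1.0, -0.6, 0.1]
grip_width: 0.0149
t [-0.0038 -0.0322 -0.1291] dr [ 0.3667 -0.0007  0.0008] deg 21.0 F [ 1.  -0.6  0.1] w 0.0149 time 2.75 pos [ 0.4532 -0.3051  0.136 ]
```

```bash
python3 -m crank '{"hand":[255,255,255,255,255],"translation":[[0,-0.01,-0.04],[0,-0.02,-0.08],[0,-0.03,-0.12],[0,-0.032,-0.129],[0,-0.032,-0.129]],"dr":[[0.12,0,0],[0.24,0,0],[0.367,0,0],[0.367,0,0],[0.367,0,0]]}'
python3 -m crank '{"hand":[255,255],"translation":[[0,0,0],[0,0,0]],"dr":[[0,0,0],[0,0,0]]}'
python3 -c "
from h import *
grab('wrist','w2')
rel([.405,-.181,.14],down(-13.8))"
```

```text
time_s: 3.25
position: [0.4055, -0.1806, 0.135]
tool_rot: [[0.001, 0.972, -0.236], [-0.001, -0.236, -0.972], [-1.0, 0.001, 0.0]]
ft_force: [0.5, 0.0, 0.3]
grip_width: 0.0149
time_s: 3.45
position: [0.4062, -0.1827, 0.1344]
tool_rot: [[0.001, 0.971, -0.239], [-0.001, -0.239, -0.971], [-1.0, 0.001, 0.0]]
ft_force: [0.7, -1.1, -0.2]
grip_width: 0.0156
t [-0.0058 -0.0014 -0.0012] dr [-0.0005  0.0002 -0.0003] deg 0.0 F [ 0.2  0.4 -0.8] w 0.0153 time 3.5 pos [ 0.4061 -0.1825  0.1342]
```

View pics/w2.png

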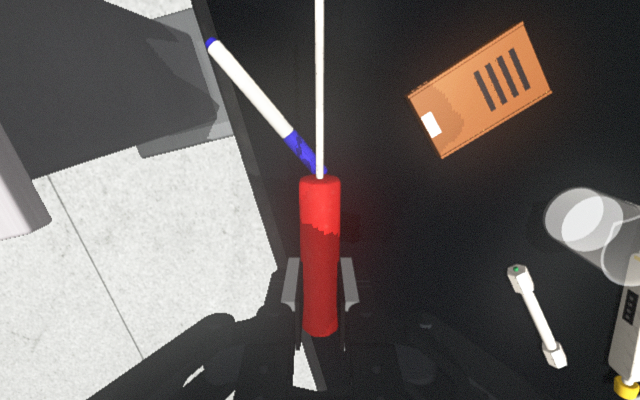

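The wrist view shows the screwdriver gripped straight: handle (320,180-335), shaft running up out of view. The unit is still out of view, so I go higher and further forward to see its pocket.

```bash
python3 -m crank '{"hand":[255,255,255,255],"translation":[[-0.04,0,-0.03],[-0.08,0,-0.06],[-0.12,0,-0.09],[-0.12,0,-0.09]],"dr":[[0,0,0],[0,0,0],[0,0,0],[0,0,0]]}'
python3 -m crank '{"hand":[255,255],"translation":[[0,0,0],[0,0,0]],"dr":[[0,0,0],[0,0,0]]}'
python3 -c "
from h import *
grab('wrist','w3')
im=load('w3')['im'][:240,170:490]
cv2.imwrite('pics/w3c.png',cv2.resize(im,None,fx=2.5,fy=2.5,interpolation=cv2.INTER_CUBIC))"
```

```text
time_s: 3.9
position: [0.4293, -0.093, 0.2591]
tool_rot: [[0.009, 0.972, -0.236], [-0.004, -0.236, -0.972], [-1.0, 0.009, 0.002]]
ft_force: [1.0, -0.1, -1.1]
grip_width: 0.0149
time_s: 4.1
position: [0.4267, -0.0946, 0.2531]
tool_rot: [[-0.002, 0.971, -0.239], [0.001, -0.239, -0.971], [-1.0, -0.002, -0.0]]
ft_force: [-1.3, -0.6, -0.5]
grip_width: 0.0152
```

View pics/w3c.png

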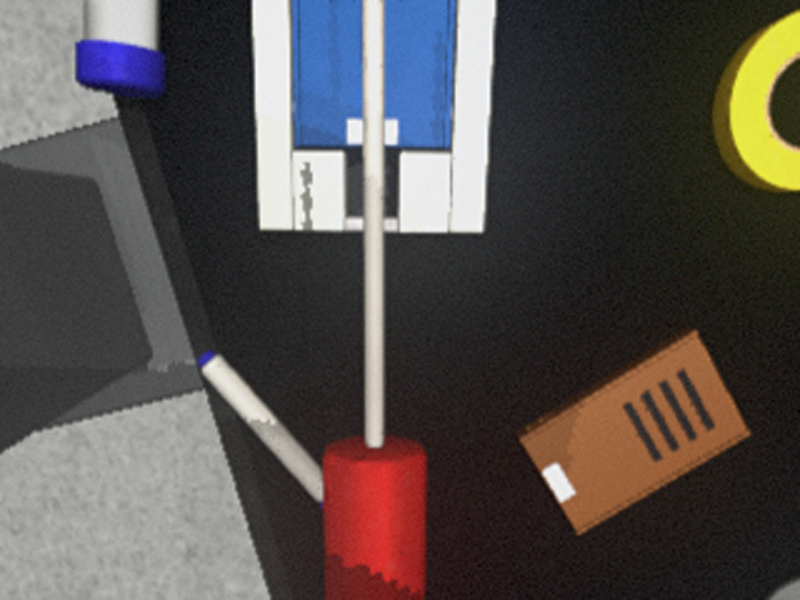

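The crop shows:
- The unit's near top corners at (260,231) and (485,233).
- The pocket between columns 345 and 399, steel wall inner edge at row ~218.
- The cover edge at row 148, with the white mark at (372,131).
- The shaft over it at column 374.

```bash
python3 - <<'E'
from h import *
np.set_printoptions(precision=4,suppress=True)
Q=lambda u,v,z:P('w3',170+(u+.5)/2.5-.5,(v+.5)/2.5-.5,z)
a,b=Q(260,231,.06),Q(485,233,.06); print(a,b,np.linalg.norm(a-b),np.degrees(np.arctan2(*(b-a)[1::-1])))
i=Q(345,218,.06),Q(399,218,.06); print(i,np.linalg.norm(i[0]-i[1]),(i[0]+i[1])/2)
c=Q(293,148,.06),Q(452,148,.06); print(c,np.linalg.norm(c[0]-c[1]),(c[0]+c[1])/2)
l,r=Q(253,20,.06),Q(496,20,.06); print(l,r,(l+r)/2,(a+b)/2)
d=(l+r)/2-(a+b)/2; print('yaw',np.degrees(np.arctan2(d[1],d[0]))-90)
print('depth check',P('w3',170+275/2.5,200/2.5))
s=sensors.observe();print(s['position'])
# shaft straightness in tool frame
T=s['tool_rot']
for u,v in[(374,440),(374,20)]:
    p=Q(u,v,s['position'][2]+.003); print('shaft',T.T@(p-s['position']))
rel([.405,-.181,.14],down(-13.8))
E
```

```text
[ 0.4038 -0.0094  0.06  ] [ 0.4848 -0.03    0.06  ] 0.08363591762438635 -14.254562091448864
(array([ 0.4356, -0.0125,  0.06  ]), array([ 0.455 , -0.0173,  0.06  ])) 0.019970437151857503 [ 0.4453 -0.0149  0.06  ]
(array([0.4233, 0.0151, 0.06  ]), array([0.479 , 0.0014, 0.06  ])) 0.05734931336807851 [0.4512 0.0082 0.06  ]
[0.4208 0.0577 0.06  ] [0.5023 0.0377 0.06  ] [0.4616 0.0477 0.06  ] [ 0.4443 -0.0197  0.06  ]
yaw -14.378625661131608
depth check [ 0.4123 -0.0007  0.0598]
[ 0.4267 -0.0947  0.253 ]
shaft [-0.003   0.0003 -0.0478]
shaft [-0.0029  0.0002 -0.1097]
t [ 0.113  -0.      0.0891] dr [-0.0013 -0.0006  0.0028] deg 0.2 F [-0.2 -0.3 -0.4] w 0.0149 time 4.15 pos [ 0.4267 -0.0947  0.253 ]
```

```bash
cat >> h.py <<'E'
F=np.array([.4454,-.0147,.06]); YAW=-14.2
def pry(a,L,b,tip=.132,off=-.0015):
    M=down(YAW,a); return F-M@np.array([off+b,0,-(tip-L)]),M
E
python3 -c "
from h import *
for a,L,b in [(42,-.02,.003),(42,.044,.0015)]:
    print(pry(a,L,b)[0]); rel(*pry(a,L,b))"
```

```text
[ 0.41793678 -0.12323359  0.16282257]
t [ 0.0902 -0.0014  0.0299] dr [ 6.500e-03 -7.336e-01  6.000e-04] deg 42.0 F [-0.2 -0.3 -0.4] w 0.0149 time 4.15 pos [ 0.4267 -0.0947  0.253 ]
[ 0.4293577  -0.07809857  0.11888349]
t [ 0.1341 -0.001  -0.0167] dr [ 6.500e-03 -7.336e-01  6.000e-04] deg 42.0 F [-0.2 -0.3 -0.4] w 0.0149 time 4.15 pos [ 0.4267 -0.0947  0.253 ]
```

```bash
python3 -m crank '{"hand":[255,255,255,255,255],"translation":[[0.01,0,0.02],[0.02,0,0.03],[0.04,-0.001,0.03],[0.065,-0.0015,0.03],[0.09,-0.0015,0.03]],"dr":[[0.006,-0.145,0],[0.006,-0.29,0],[0.006,-0.44,0],[0.006,-0.587,0],[0.006,-0.734,0]]}' 100
python3 -m crank '{"hand":[255,255,255],"translation":[[0,0,0],[0,0,0],[0,0,0]],"dr":[[0,0,0],[0,0,0],[0,0,0]]}'
python3 -c "
from h import *
rel(*pry(42,-.02,.003)); rel(*pry(42,.0,.003));rel(*pry(42,.044,.0015))
grab('wrist','w4'); grab('side','s4')
a=load('s4')['im'][270:390,240:380]
a=cv2.resize(load('s4')['im'][200:400,240:400],(480,600),interpolation=cv2.INTER_CUBIC)
cv2.imwrite('pics/s4c.png',a)"
```

```text
time_s: 4.65
position: [0.4185, -0.1232, 0.1634]
tool_rot: [[-0.161, 0.97, -0.182], [-0.654, -0.243, -0.716], [-0.739, 0.003, 0.674]]
ft_force: [0.1, -0.4, -1.5]
grip_width: 0.0143
time_s: 4.95
position: [0.4189, -0.1237, 0.1656]
tool_rot: [[-0.161, 0.969, -0.185], [-0.648, -0.245, -0.721], [-0.744, 0.004, 0.668]]
ft_force: [0.2, -0.7, -0.5]
grip_width: 0.0141
t [ 0.0019 -0.001  -0.002 ] dr [-0.0029 -0.0016 -0.0029] deg 0.3 F [ 0.2 -0.7 -0.5] w 0.0141 time 4.95 pos [ 0.4189 -0.1237  0.1656]
t [ 0.0019 -0.0011 -0.022 ] dr [-0.0029 -0.0016 -0.0029] deg 0.3 F [ 0.2 -0.7 -0.5] w 0.0141 time 4.95 pos [ 0.4189 -0.1237  0.1656]
t [ 0.0035 -0.0012 -0.066 ] dr [-0.0029 -0.0016 -0.0029] deg 0.3 F [ 0.2 -0.7 -0.5] w 0.0141 time 4.95 pos [ 0.4189 -0.1237  0.1656]
```

View pics/s4c.png

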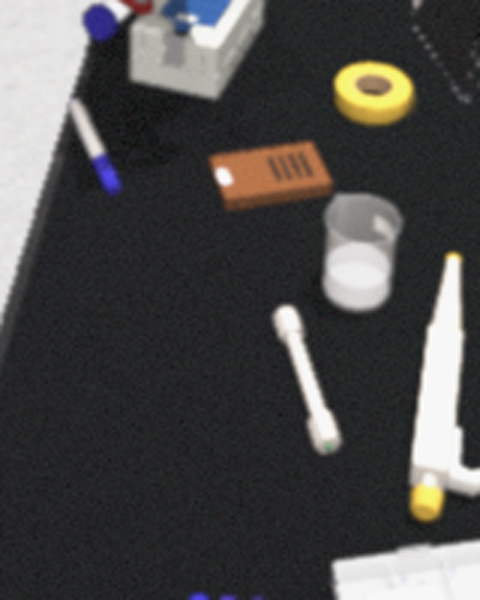

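That crop shows the bench below the work, so it missed the tool. I cropped too low and will enlarge the right part.

```bash
python3 -c "
from h import *
a=cv2.resize(load('s4')['im'][130:250,235:345],(550,600),interpolation=cv2.INTER_CUBIC)
cv2.imwrite('pics/s4d.png',a)"
```

```text
(no output)
```

View pics/s4d.png

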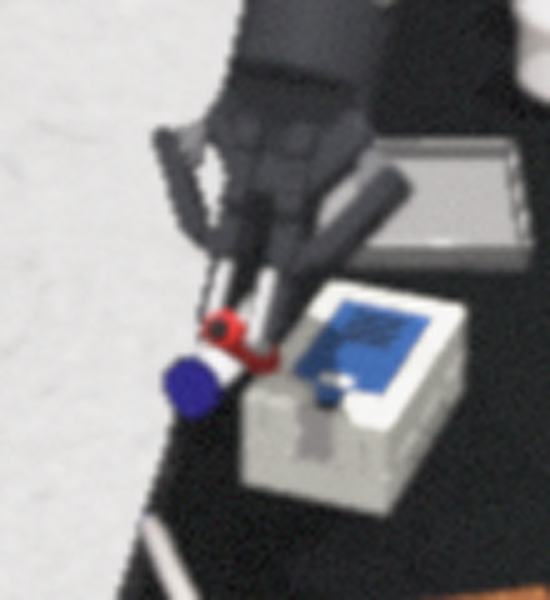

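The side crop shows the red handle from (225,330) to (268,362), slanting down toward the pocket at (325,390). Next I insert.

```bash
python3 -m crank '{"hand":[255,255,255,255],"translation":[[0.001,-0.001,-0.015],[0.0025,-0.001,-0.03],[0.0025,-0.001,-0.035],[0.0025,-0.001,-0.035]],"dr":[[0,0,0],[0,0,0],[0,0,0],[0,0,0]]}'
python3 -c "
from h import *
rel(*pry(42,.0145,.0015));rel(*pry(42,.044,.0015))"
```

```text
time_s: 5.45
position: [0.4236, -0.0992, 0.1396]
tool_rot: [[-0.161, 0.97, -0.183], [-0.65, -0.244, -0.72], [-0.743, 0.003, 0.669]]
ft_force: [0.4, -0.8, -0.6]
grip_width: 0.0142
t [ 0.0007  0.0004 -0.0006] dr [-0.001   0.0004 -0.0029] deg 0.2 F [ 0.4 -0.8 -0.6] w 0.0142 time 5.45 pos [ 0.4236 -0.0992  0.1396]
t [ 0.0007  0.0003 -0.0301] dr [-0.001   0.0004 -0.0029] deg 0.2 F [ 0.4 -0.8 -0.6] w 0.0142 time 5.45 pos [ 0.4236 -0.0992  0.1396]
```

```bash
python3 -m crank '{"hand":[255,255,255,255,255],"translation":[[0.0005,0,-0.008],[0.0005,0,-0.015],[0.0005,0,-0.022],[0.0005,0,-0.03],[0.0005,0,-0.03]],"dr":[[0,0,0],[0,0,0],[0,0,0],[0,0,0],[0,0,0]]}'
python3 -c "
from h import *
rel(*pry(42,.044,.0015))
s=sensors.observe();T=s['tool_rot']
for a in (37,33,29,25,21):
    p,M=pry(a,.045,0); print(a,(T.T@(p-s['position'])).round(4),R.from_matrix(T.T@M).as_rotvec().round(3))
"
```

```text
time_s: 5.95
position: [0.4289, -0.0771, 0.1178]
tool_rot: [[-0.162, 0.97, -0.181], [-0.65, -0.243, -0.72], [-0.742, 0.001, 0.67]]
ft_force: [-0.7, -0.5, -1.0]
grip_width: 0.0139
t [-0.0002  0.0007  0.0013] dr [ 0.0011  0.001  -0.0022] deg 0.1 F [-0.7 -0.5 -1. ] w 0.0139 time 5.95 pos [ 0.4289 -0.0771  0.1178]
37 [ 0.0089  0.0007 -0.0001] [ 0.001  0.088 -0.002]
33 [ 0.0149  0.0007 -0.001 ] [ 0.001  0.158 -0.002]
29 [ 0.0208  0.0007 -0.0022] [ 0.001  0.228 -0.002]
25 [ 0.0267  0.0007 -0.0039] [ 0.001  0.298 -0.002]
21 [ 0.0324  0.0007 -0.006 ] [ 0.001  0.368 -0.002]
```

Inserted 45 mm with no contact force. Next I lever to 33°, where contact should begin.

```bash
python3 -m crank '{"hand":[255,255,255,255],"translation":[[0.0045,0,0],[0.009,0,0],[0.0145,0,-0.001],[0.0145,0,-0.001]],"dr":[[0,0.044,0],[0,0.088,0],[0,0.158,0],[0,0.158,0]]}'
python3 -c "
from h import *
rel(*pry(33,.045,0))
s=sensors.observe();T=s['tool_rot']
for a in (29,25,21,17,13,9,6):
    p,M=pry(a,.045,0); print(a,(T.T@(p-s['position'])).round(4),R.from_matrix(T.T@M).as_rotvec().round(3))
"
```

```text
time_s: 6.35
position: [0.4265, -0.0872, 0.1075]
tool_rot: [[-0.131, 0.969, -0.208], [-0.528, -0.246, -0.813], [-0.839, 0.003, 0.544]]
ft_force: [-0.8, -0.0, 0.8]
grip_width: 0.0142
t [ 0.0005  0.0005 -0.0017] dr [-0.0018 -0.0005 -0.0022] deg 0.2 F [-0.8 -0.   0.8] w 0.0142 time 6.35 pos [ 0.4265 -0.0872  0.1075]
29 [ 0.0066  0.0005 -0.002 ] [-0.002  0.069 -0.002]
25 [ 0.0126  0.0005 -0.0028] [-0.002  0.139 -0.002]
21 [ 0.0185  0.0004 -0.0039] [-0.002  0.209 -0.002]
17 [ 0.0244  0.0004 -0.0055] [-0.001  0.279 -0.002]
13 [ 0.0302  0.0004 -0.0075] [-0.001  0.349 -0.003]
9 [ 0.0357  0.0004 -0.0098] [-0.001  0.418 -0.003]
6 [ 0.0398  0.0004 -0.0119] [-0.001  0.471 -0.003]
```

```bash
python3 -m crank '{"hand":[255,255,255,255],"translation":[[0.0065,0,-0.002],[0.0125,0,-0.0025],[0.0185,0,-0.004],[0.0185,0,-0.004]],"dr":[[0,0.069,0],[0,0.139,0],[0,0.209,0],[0,0.209,0]]}'
python3 -c "
from h import *
rel(*pry(21,.045,0))
s=sensors.observe();T=s['tool_rot'];print(s['wrist_torque'])
for a in (17,13,9,6,3):
    p,M=pry(a,.045,0); print(a,(T.T@(p-s['position'])).round(4),R.from_matrix(T.T@M).as_rotvec().round(3))
"
```

```text
time_s: 6.75
position: [0.4248, -0.0937, 0.0895]
tool_rot: [[-0.087, 0.969, -0.23], [-0.349, -0.246, -0.904], [-0.933, 0.002, 0.36]]
ft_force: [-0.1, -0.7, 1.1]
grip_width: 0.0145
t [-0.0002  0.0006  0.0002] dr [-0.0012  0.0013 -0.0013] deg 0.1 F [-0.1 -0.7  1.1] w 0.0145 time 6.75 pos [ 0.4248 -0.0937  0.0895]
[ 0.18233616 -0.07626865  0.01073411]
17 [ 0.0058  0.0006 -0.0002] [-0.001  0.071 -0.001]
13 [ 0.0119  0.0006 -0.0009] [-0.001  0.141 -0.001]
9 [ 0.0178  0.0006 -0.0021] [-0.001  0.211 -0.001]
6 [ 0.0222  0.0006 -0.0032] [-0.001  0.263 -0.001]
3 [ 0.0266  0.0006 -0.0046] [-0.001  0.315 -0.001]
```

```bash
python3 -c "
from h import *
grab('wrist','w5'); grab('side','s5')
a=cv2.resize(load('s5')['im'][160:240,260:340],(400,400),interpolation=cv2.INTER_CUBIC)
b=cv2.resize(load('w5')['im'][0:400,120:520],(400,400))
cv2.imwrite('pics/c5.png',np.hstack([a,b]))"
```

```text
(no output)
```

View pics/c5.png

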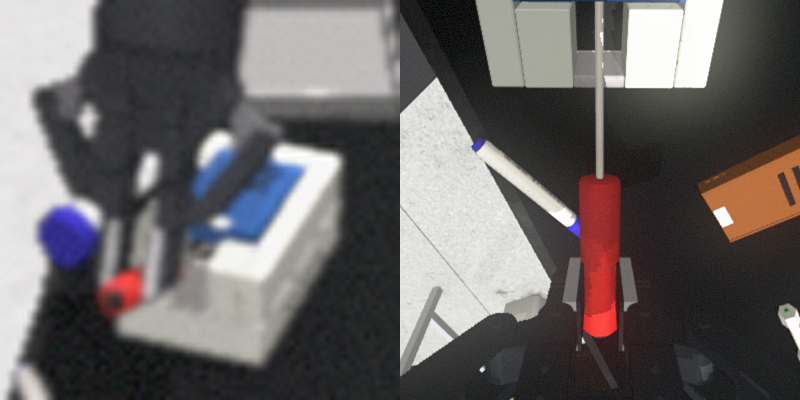

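The wrist half shows the handle unchanged in the grip at (600,178-335), the shaft at column 600 running over the steel wall into the pocket, and the blue edge at the top of the frame. Levering on.

```bash
python3 -m crank '{"hand":[255,255,255],"translation":[[0.006,0.0005,0],[0.012,0.0005,-0.001],[0.012,0.0005,-0.001]],"dr":[[0,0.07,0],[0,0.14,0],[0,0.14,0]]}'
python3 -c "
from h import *
rel(*pry(13,.045,0))
s=sensors.observe();T=s['tool_rot'];print(s['wrist_torque'])
for a in (9,6,3):
    p,M=pry(a,.045,0); print(a,(T.T@(p-s['position'])).round(4),R.from_matrix(T.T@M).as_rotvec().round(3))
"
```

```text
time_s: 7.15
position: [0.4245, -0.0966, 0.0777]
tool_rot: [[-0.054, 0.969, -0.239], [-0.219, -0.245, -0.944], [-0.974, 0.001, 0.226]]
ft_force: [0.7, 0.9, 1.0]
grip_width: 0.014
t [-0.0003  0.0001  0.0007] dr [-0.      0.0008 -0.001 ] deg 0.1 F [0.7 0.9 1. ] w 0.014 time 7.15 pos [ 0.4245 -0.0966  0.0777]
[ 0.26958082 -0.04596515  0.00056665]
9 [0.0058 0.0001 0.0003] [ 0.     0.071 -0.001]
6 [ 0.0103  0.0001 -0.0002] [ 0.     0.123 -0.001]
3 [ 0.0148  0.0001 -0.0009] [ 0.     0.175 -0.001]
```

```bash
python3 -m crank '{"hand":[255,255,255],"translation":[[0.006,0,0],[0.0105,0,0],[0.0105,0,0]],"dr":[[0,0.071,0],[0,0.123,0],[0,0.123,0]]}'
python3 -c "
from h import *
rel(*pry(6,.045,0))
s=sensors.observe();T=s['tool_rot'];print(s['wrist_torque'])
for a in (3,0,-3):
    p,M=pry(a,.045,0); print(a,(T.T@(p-s['position'])).round(4),R.from_matrix(T.T@M).as_rotvec().round(3))
"
```

```text
time_s: 7.45
position: [0.4239, -0.0987, 0.0674]
tool_rot: [[-0.026, 0.97, -0.243], [-0.102, -0.245, -0.964], [-0.994, 0.0, 0.105]]
ft_force: [0.1, 1.6, 1.1]
grip_width: 0.0147
t [-0.0002  0.0003 -0.    ] dr [ 0.0005  0.0008 -0.0002] deg 0.1 F [0.1 1.6 1.1] w 0.0147 time 7.45 pos [ 0.4239 -0.0987  0.0674]
[ 0.17424226 -0.03918577 -0.00738855]
3 [ 0.0044  0.0003 -0.0002] [ 0.     0.053 -0.   ]
0 [ 0.0089  0.0003 -0.0007] [ 0.     0.106 -0.   ]
-3 [ 0.0134  0.0003 -0.0014] [ 0.     0.158 -0.   ]
```

```bash
python3 -m crank '{"hand":[255,255,255],"translation":[[0.0045,0,0],[0.0075,0,-0.0005],[0.0075,0,-0.0005]],"dr":[[0,0.053,0],[0,0.09,0],[0,0.09,0]]}'
python3 -c "
from h import *
s=sensors.observe();print(s['wrist_torque'],s['ft_force'])
grab('top','t6')
print([P('t6',u,v) for u,v in((322,217),(319,219),(316,213),(305,211))])
grab('side','s6')
a=cv2.resize(load('s6')['im'][160:240,260:340],(400,400),interpolation=cv2.INTER_CUBIC)
b=cv2.resize(load('t6')['im'][185:240,285:340],(400,400),interpolation=cv2.INTER_CUBIC)
cv2.imwrite('pics/c6.png',np.hstack([a,b]))
"
```

```text
time_s: 7.75
position: [0.4239, -0.0988, 0.06]
tool_rot: [[-0.004, 0.97, -0.244], [-0.016, -0.244, -0.97], [-1.0, 0.0, 0.016]]
ft_force: [0.4, 0.7, -1.0]
grip_width: 0.0145
[ 0.08361752 -0.00162706 -0.01871708] [ 0.38692203  0.7278827  -0.97329361]
[array([0.4525633 , 0.01351121, 0.07570295]), array([0.44590533, 0.02339637, 0.07640095]), array([0.46602114, 0.03324852, 0.07216008]), array([0.47326079, 0.06977901, 0.06426198])]
```

View pics/c6.png

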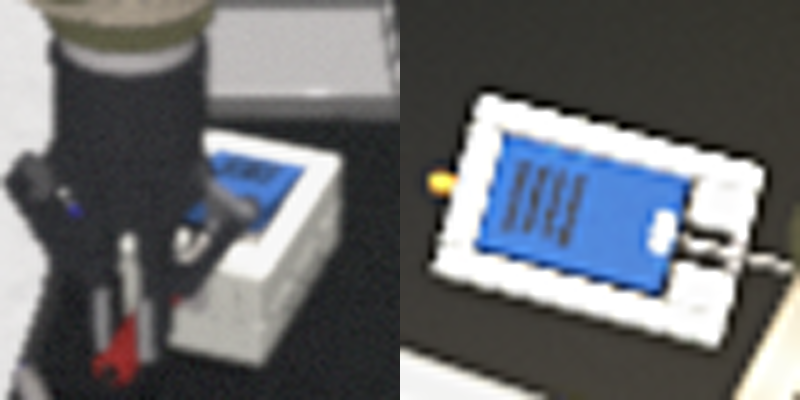

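The top view crop shows the blue cover tilted, with its pocket edge at (665,240) about 15 mm above the unit's top by depth. The moment has dropped off, so the cover has popped. Next I ease back and withdraw along the shaft.

```bash
python3 -c "
from h import *
s=sensors.observe();T=s['tool_rot'];print(s['position'])
for a,L,b in ((7,.045,.0005),(15,.045,.001),(15,.005,.002),(15,-.04,.004)):
    p,M=pry(a,L,b); print(a,(T.T@(p-s['position'])).round(4),R.from_matrix(T.T@M).as_rotvec().round(3))
"
```

```text
[ 0.42403174 -0.09860391  0.06021725]
7 [-0.0094  0.0001  0.    ] [ 0.002 -0.106 -0.001]
15 [-0.0219  0.0002 -0.0021] [ 0.002 -0.245 -0.001]
15 [-0.0325  0.0001  0.0365] [ 0.002 -0.245 -0.001]
15 [-0.0454  0.      0.0797] [ 0.002 -0.245 -0.001]
```

```bash
python3 -m crank '{"hand":[255,255,255,255,255],"translation":[[-0.0095,0,0],[-0.022,0,-0.002],[-0.0325,0,0.0365],[-0.0455,0,0.08],[-0.0455,0,0.08]],"dr":[[0,-0.106,0],[0,-0.245,0],[0,-0.245,0],[0,-0.245,0],[0,-0.245,0]]}'
python3 -c "
from h import *
grab('top','t7')
print([P('t7',u,v).round(4) for u,v in((322,217),(319,219),(316,213),(305,211))])
y=rz(97.3); g=np.array([.4525,-.304,0])
rel([g[0],g[1],.14],down(7.3,0)); rel([.4525,-.304,.0065],down(7.3,0))
"
```

```text
time_s: 8.35
position: [0.4052, -0.1787, 0.1086]
tool_rot: [[-0.059, 0.969, -0.239], [-0.253, -0.246, -0.936], [-0.966, 0.006, 0.26]]
ft_force: [-0.7, -0.7, -0.9]
grip_width: 0.0138
[array([0.453 , 0.0134, 0.0689]), array([0.4464, 0.0233, 0.069 ]), array([0.4665, 0.0332, 0.0664]), array([0.4733, 0.0698, 0.0637])]
t [-0.0021  0.0776  0.1158] dr [-0.3745  0.2592  0.0452] deg 26.2 F [ 0.2 -0.2 -1.2] w 0.0143 time 8.4 pos [ 0.4049 -0.177   0.1077]
t [0.1269 0.077  0.0813] dr [-0.3745  0.2592  0.0452] deg 26.2 F [ 0.2 -0.2 -1.2] w 0.0143 time 8.4 pos [ 0.4049 -0.177   0.1077]
```

The cover stays propped, with its edge top at 0.069 m. Next I lay the screwdriver back where it came from.

```bash
python3 -m crank '{"hand":[255,255,255,255,255],"translation":[[0,0.02,0.03],[0,0.04,0.06],[0,0.06,0.09],[-0.002,0.078,0.116],[-0.002,0.078,0.116]],"dr":[[-0.095,0.065,0.01],[-0.19,0.13,0.02],[-0.28,0.195,0.03],[-0.374,0.259,0.045],[-0.374,0.259,0.045]]}'
python3 -m crank '{"hand":[255,255],"translation":[[0,0,0],[0,0,0]],"dr":[[0,0,0],[0,0,0]]}'
python3 -c "
from h import *
rel([.4525,-.304,.0065],down(7.3,0))
grab('wrist','w8'); s=sensors.observe(); T=s['tool_rot']
for u,v in ((320,177),(320,60)): print(T.T@(P('w8',u,v)-s['position']), P('w8',u,v))
"
```

```text
time_s: 8.9
position: [0.4543, -0.3068, 0.139]
tool_rot: [[-0.0, 0.992, 0.128], [0.001, 0.128, -0.992], [-1.0, -0.0, -0.001]]
ft_force: [-0.4, -0.5, -1.2]
grip_width: 0.0141
time_s: 9.1
position: [0.4529, -0.3013, 0.138]
tool_rot: [[-0.003, 0.992, 0.129], [0.003, 0.129, -0.992], [-1.0, -0.003, -0.004]]
ft_force: [-0.0, 0.5, -1.0]
grip_width: 0.0144
t [ 0.1315 -0.0003  0.0032] dr [ 0.0022 -0.0039  0.003 ] deg 0.3 F [-0.   0.5 -1. ] w 0.0144 time 9.1 pos [ 0.4529 -0.3013  0.138 ]
[-4.37370717e-03  9.87514755e-06 -4.75383863e-02] [ 0.44679002 -0.25416694  0.14272852]
[-4.03318623e-03 -4.98325256e-05 -9.21985004e-02] [ 0.4409388  -0.20989078  0.14255474]
```

```bash
python3 -m crank '{"hand":[255,255,255,255,255],"translation":[[0.04,0,0.001],[0.08,0,0.002],[0.115,0,0.003],[0.128,0,0.003],[0.131,0,0.003]],"dr":[[0,0,0],[0,0,0],[0,0,0],[0,0,0],[0,0,0]]}'
python3 -m crank '{"hand":[255,255],"translation":[[0,0,0],[0.001,0,0]],"dr":[[0,0,0],[0,0,0]]}'
```

```text
time_s: 9.65
position: [0.4526, -0.3038, 0.006]
tool_rot: [[-0.004, 0.992, 0.13], [0.005, 0.13, -0.992], [-1.0, -0.004, -0.006]]
ft_force: [-0.3, 0.6, 0.5]
grip_width: 0.014
time_s: 9.85
position: [0.4538, -0.3057, 0.0077]
tool_rot: [[-0.0, 0.992, 0.129], [0.001, 0.129, -0.992], [-1.0, 0.0, -0.001]]
ft_force: [-0.5, 0.3, 0.5]
grip_width: 0.014
```

```bash
python3 -m crank '{"hand":[255,255],"translation":[[0.001,0,0],[0.001,0,0]],"dr":[[0,0,0],[0,0,0]]}'
```

```text
time_s: 10.05
position: [0.4534, -0.3058, 0.0061]
tool_rot: [[-0.001, 0.992, 0.129], [0.002, 0.129, -0.992], [-1.0, -0.0, -0.002]]
ft_force: [-0.1, -0.6, -0.6]
grip_width: 0.0138
```

```bash
python3 -m crank '{"hand":[255,255],"translation":[[0.001,0,0],[0.001,0,0]],"dr":[[0,0,0],[0,0,0]]}'
python3 -m crank '{"hand":[190,140,100,100,100],"translation":[[0,0,0],[0,0,0],[0,0,0],[-0.02,0,0],[-0.06,0,0]],"dr":[[0,0,0],[0,0,0],[0,0,0],[0,0,0],[0,0,0]]}' 30
python3 -c "
from h import *
# cover near raised edge: cover y=-36 -> unit y=7-36=-29; F is y=-62
yu=rz(90+YAW); g=F+.035*yu; print(g)
rel([.4525,-.29,.2],down(YAW)); rel([g[0],g[1],.15],down(YAW))"
```

```text
time_s: 10.25
position: [0.4535, -0.3059, 0.0056]
tool_rot: [[-0.001, 0.992, 0.129], [0.002, 0.129, -0.992], [-1.0, -0.0, -0.002]]
ft_force: [-1.1, 1.7, 8.9]
grip_width: 0.014
time_s: 10.75
position: [0.4522, -0.3049, 0.0629]
tool_rot: [[-0.006, 0.992, 0.129], [0.007, 0.129, -0.992], [-1.0, -0.005, -0.008]]
ft_force: [-0.1, -0.5, 1.6]
grip_width: 0.0518
[0.45398576 0.01923059 0.06      ]
t [-0.137   0.0015 -0.0158] dr [ 0.3768 -0.0068  0.0061] deg 21.6 F [-0.1 -0.5  1.6] w 0.0518 time 10.75 pos [ 0.4522 -0.3049  0.0629]
t [-0.0847  0.043  -0.3219] dr [ 0.3768 -0.0068  0.0061] deg 21.6 F [-0.1 -0.5  1.6] w 0.0518 time 10.75 pos [ 0.4522 -0.3049  0.0629]
```

```bash
python3 -m crank '{"hand":[0,0,0,0,0],"translation":[[-0.04,0.005,-0.03],[-0.08,0.015,-0.08],[-0.11,0.025,-0.13],[-0.12,0.03,-0.18],[-0.12,0.035,-0.23]],"dr":[[0.1,0,0],[0.2,0,0],[0.3,0,0],[0.377,-0.006,0.006],[0.377,-0.006,0.006]]}'
python3 -m crank '{"hand":[0,0],"translation":[[0,0,0],[0,0,0]],"dr":[[0,0,0],[0,0,0]]}'
python3 -c "
from h import *
grab('wrist','w9')
yu=rz(90+YAW); g=F+.033*yu
rel([g[0],g[1],.15],down(YAW))
cv2.imwrite('pics/w9c.png',load('w9')['im'])"
```

```text
time_s: 11.25
position: [0.4594, -0.0959, 0.1844]
tool_rot: [[0.007, 0.969, -0.248], [-0.005, -0.248, -0.969], [-1.0, 0.008, 0.003]]
ft_force: [1.4, 0.7, -0.7]
grip_width: 0.0857
time_s: 11.45
position: [0.4591, -0.0965, 0.1829]
tool_rot: [[0.005, 0.97, -0.243], [-0.004, -0.243, -0.97], [-1.0, 0.006, 0.003]]
ft_force: [0.3, -0.2, 0.7]
grip_width: 0.0854
t [ 0.0322 -0.0338 -0.11  ] dr [ 0.0004  0.0028 -0.0051] deg 0.3 F [-0.2 -0.  -0.1] w 0.0854 time 11.5 pos [ 0.4592 -0.0975  0.1827]
```

View pics/w9c.png

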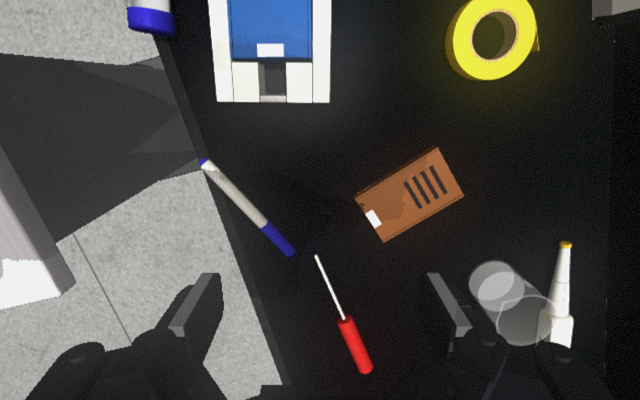

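The wrist view shows the screwdriver lying on the bench from tip (317,257) to handle end (365,373). The raised cover edge runs from (230,58) to (312,61), with the white mark at (271,50). The marker and tape look undisturbed.

```bash
python3 - <<'E'
from h import *
np.set_printoptions(precision=4,suppress=True)
a,b=P('w9',230,58,.0695),P('w9',312,61,.0695); print(a,b,np.linalg.norm(a-b),(a+b)/2, F+.024*rz(90+YAW))
for p in [(250,54),(300,54),(250,45),(300,30),(250,10)]: print(P('w9',*p))
c,d=P('w9',217,101,.06),P('w9',329,102,.06); print((c+d)/2,np.linalg.norm(c-d),F-.005*rz(90+YAW))
print('tip',P('w9',317,257,.009),'end',P('w9',365,373,.01))
yu=rz(90+YAW); m=(a+b)/2*[1,1,0]; g=m+.009*yu
print(g); 
for z in(.11,.067): rel([g[0],g[1],z],down(YAW))
E
```

```text
[0.425  0.0157 0.0695] [0.479  0.0003 0.0695] 0.0561802018260776 [0.452  0.008  0.0695] [0.4513 0.0086 0.06  ]
[0.4389 0.0149 0.0688]
[0.4721 0.0066 0.0687]
[0.4405 0.0204 0.0676]
[0.476  0.0211 0.0671]
[0.4467 0.041  0.0655]
[ 0.4442 -0.019   0.06  ] 0.08273861992373382 [ 0.4442 -0.0195  0.06  ]
tip [ 0.4375 -0.1783  0.009 ] end [ 0.455  -0.3398  0.01  ]
[0.4542 0.0167 0.    ]
t [ 0.0722 -0.0332 -0.1097] dr [ 0.0004  0.0028 -0.0051] deg 0.3 F [-0.2 -0.  -0.1] w 0.0854 time 11.5 pos [ 0.4592 -0.0975  0.1827]
t [ 0.1152 -0.0334 -0.1098] dr [ 0.0004  0.0028 -0.0051] deg 0.3 F [-0.2 -0.  -0.1] w 0.0854 time 11.5 pos [ 0.4592 -0.0975  0.1827]
```

```bash
python3 -m crank '{"hand":[0,20,55,55,55],"translation":[[0.02,-0.015,-0.045],[0.05,-0.03,-0.09],[0.08,-0.0335,-0.11],[0.107,-0.0335,-0.11],[0.107,-0.0335,-0.11]],"dr":[[0,0,-0.005],[0,0,-0.005],[0,0,-0.005],[0,0,-0.005],[0,0,-0.005]]}'
python3 -c "
from h import *
for z in(.07,.058): rel([.4542,.0167,z],down(YAW))"
```

```text
time_s: 12.0
position: [0.4527, 0.0169, 0.0725]
tool_rot: [[-0.007, 0.969, -0.246], [-0.001, -0.246, -0.969], [-1.0, -0.007, 0.003]]
ft_force: [0.5, -0.1, 0.7]
grip_width: 0.0663
t [ 0.0025  0.0015 -0.0002] dr [-0.0007  0.0028  0.0069] deg 0.4 F [ 0.5 -0.1  0.7] w 0.0663 time 12.0 pos [0.4527 0.0169 0.0725]
t [ 0.0145  0.0016 -0.0002] dr [-0.0007  0.0028  0.0069] deg 0.4 F [ 0.5 -0.1  0.7] w 0.0663 time 12.0 pos [0.4527 0.0169 0.0725]
```

```bash
python3 -m crank '{"hand":[55,55,55],"translation":[[0.005,0.001,0],[0.008,0.001,0],[0.008,0.001,0]],"dr":[[0,0,0],[0,0,0],[0,0,0]]}'
python3 -m crank '{"hand":[55,55],"translation":[[0.003,0,0],[0.003,0,0]],"dr":[[0,0,0],[0,0,0]]}'
python3 -m crank '{"hand":[55,55],"translation":[[0.002,0,0],[0.002,0,0]],"dr":[[0,0,0],[0,0,0]]}'
```

```text
time_s: 12.3
position: [0.4555, 0.0163, 0.0678]
tool_rot: [[0.001, 0.969, -0.247], [-0.003, -0.247, -0.969], [-1.0, 0.001, 0.002]]
ft_force: [-0.5, 0.1, 0.2]
grip_width: 0.0672
time_s: 12.5
position: [0.4551, 0.0168, 0.0645]
tool_rot: [[-0.0, 0.969, -0.246], [-0.002, -0.246, -0.969], [-1.0, 0.0, 0.002]]
ft_force: [-0.9, -0.1, 0.4]
grip_width: 0.0671
time_s: 12.7
position: [0.455, 0.0171, 0.0622]
tool_rot: [[-0.001, 0.969, -0.245], [-0.002, -0.245, -0.969], [-1.0, -0.0, 0.002]]
ft_force: [0.0, 0.4, 0.6]
grip_width: 0.067
```

```bash
python3 -m crank '{"hand":[55,55],"translation":[[0.002,0,0],[0.002,0,0]],"dr":[[0,0,0],[0,0,0]]}'
python3 -m crank '{"hand":[55,55],"translation":[[0.002,-0.0005,0],[0.002,-0.0005,0]],"dr":[[0,0,0],[0,0,0]]}'
```

```text
time_s: 12.9
position: [0.4549, 0.0171, 0.0601]
tool_rot: [[-0.001, 0.969, -0.245], [-0.002, -0.245, -0.969], [-1.0, -0.0, 0.002]]
ft_force: [-0.4, 0.1, 0.2]
grip_width: 0.0668
time_s: 13.1
position: [0.4543, 0.0172, 0.0581]
tool_rot: [[-0.001, 0.969, -0.245], [-0.002, -0.245, -0.969], [-1.0, -0.001, 0.002]]
ft_force: [-0.1, 0.4, 0.3]
grip_width: 0.0669
```

Clear at 0.058 m. Closing.

```bash
python3 -m crank '{"hand":[80,100,120,120,120],"translation":[[0,0,0],[0,0,0],[0,0,0],[0,0,0],[0,0,0]],"dr":[[0,0,0],[0,0,0],[0,0,0],[0,0,0],[0,0,0]]}' 60
```

```text
time_s: 13.6
position: [0.4538, 0.0174, 0.0582]
tool_rot: [[-0.002, 0.969, -0.245], [-0.002, -0.245, -0.969], [-1.0, -0.002, 0.002]]
ft_force: [-4.5, 1.4, 3.3]
grip_width: 0.0532
```

```bash
python3 -m crank '{"hand":[120,120,120],"translation":[[-0.005,0,0],[-0.012,0,0],[-0.02,0,0]],"dr":[[0,0,0],[0,0,0],[0,0,0]]}'
python3 -m crank '{"hand":[120,120,120],"translation":[[-0.03,0,0],[-0.07,0,0],[-0.08,0,0]],"dr":[[0,0,0],[0,0,0],[0,0,0]]}'
python3 -c "
from h import *
s=sensors.observe(); T=s['tool_rot']; grab('wrist','w10')
d=load('w10')['d']; im=load('w10')['im'].astype(int)
m=(im[...,0]>im[...,2]+60)&(d>0)&(im[...,0]>100)
vs,us=np.nonzero(m); k=slice(None,None,40)
p=np.array([T.T@(P('w10',u,v)-s['position']) for u,v in zip(us[k],vs[k])])
p=p[(abs(p[:,1])<.03)&(p[:,0]<.05)&(p[:,2]>-.12)]
A=np.c_[p[:,2],np.ones(len(p))]; c=np.linalg.lstsq(A,p[:,0],rcond=None)[0]; print(len(p),c,np.degrees(np.arctan(c[0])),p.min(0),p.max(0))
cv2.imwrite('pics/w10c.png',load('w10')['im'])"
```

```text
time_s: 13.9
position: [0.4553, 0.017, 0.0791]
tool_rot: [[0.001, 0.969, -0.245], [-0.003, -0.245, -0.969], [-1.0, 0.002, 0.002]]
ft_force: [0.1, 0.1, -0.9]
grip_width: 0.0534
time_s: 14.2
position: [0.4566, 0.017, 0.1626]
tool_rot: [[0.008, 0.969, -0.245], [-0.004, -0.245, -0.969], [-1.0, 0.009, 0.002]]
ft_force: [-0.3, 0.2, -1.0]
grip_width: 0.0531
439 [-0.1048415  -0.00902037] -5.985110329174965 [-0.00920219 -0.02798118 -0.08088132] [ 0.0009389   0.02805227 -0.00652266]
```

View pics/w10c.png

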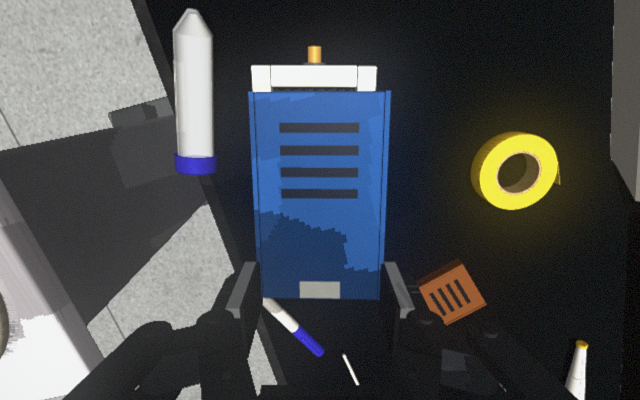

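The wrist view shows the cover held by its sides with the white mark near the gripper at (320,289) and ribs at the far end. The fit gives a 6° tilt in the hand, far end low. I level it and carry it over the tray.

```bash
python3 -c "
from h import *
M=down(6,-6)
rel([.4704,.2836,.12],M)
print(np.array([P('top0',u,v) for u,v in((190,165),(223,173))]))"
```

```text
t [ 0.0412 -0.0522 -0.262 ] dr [-0.3518  0.1072 -0.0261] deg 21.1 F [ 1.3 -0.4  0.7] w 0.0531 time 14.25 pos [0.4564 0.017  0.1621]
[[0.61344868 0.43499346 0.13691479]
 [0.60497799 0.35083634 0.04165026]]
```

```bash
python3 -m crank '{"hand":[120,120,120,120,120],"translation":[[0,-0.005,-0.03],[0,-0.015,-0.07],[0,-0.025,-0.115],[0,-0.035,-0.16],[0.01,-0.042,-0.205]],"dr":[[-0.07,0.02,-0.005],[-0.14,0.04,-0.01],[-0.21,0.06,-0.015],[-0.28,0.08,-0.02],[-0.35,0.107,-0.026]]}'
python3 -c "
from h import *
rel([.4704,.2836,.12],down(6,-6));rel([.4704,.2836,.04],down(6,-6))"
```

```text
time_s: 14.75
position: [0.4642, 0.2284, 0.1479]
tool_rot: [[-0.017, 0.994, 0.104], [0.107, 0.105, -0.989], [-0.994, -0.006, -0.108]]
ft_force: [1.3, -0.9, -1.2]
grip_width: 0.0534
t [ 0.0335  0.0121 -0.0509] dr [ 0.0003 -0.0033  0.0061] deg 0.4 F [ 1.3 -0.9 -1.2] w 0.0534 time 14.75 pos [0.4642 0.2284 0.1479]
t [ 0.113   0.0126 -0.0423] dr [ 0.0003 -0.0033  0.0061] deg 0.4 F [ 1.3 -0.9 -1.2] w 0.0534 time 14.75 pos [0.4642 0.2284 0.1479]
```

```bash
python3 -m crank '{"hand":[120,120,120,120],"translation":[[0.01,0.006,-0.03],[0.035,0.012,-0.05],[0.07,0.012,-0.047],[0.07,0.012,-0.047]],"dr":[[0,0,0],[0,0,0],[0,0,0],[0,0,0]]}'
python3 -m crank '{"hand":[120,120],"translation":[[0,0,0],[0,0,0]],"dr":[[0,0,0],[0,0,0]]}'
python3 -c "
from h import *
rel([.4704,.2836,.02],down(6,-6));rel([.4704,.2836,.0075],down(6,-6))
s=sensors.observe(); grab('wrist','w11')
for p in((290,290),(350,290),(275,100),(365,100),(320,115),(320,230),(200,150),(440,150)): print(p,P('w11',*p).round(4))
cv2.imwrite('pics/w11c.png',load('w11')['im'])"
```

```text
time_s: 15.15
position: [0.4675, 0.2813, 0.0788]
tool_rot: [[-0.027, 0.994, 0.101], [0.103, 0.104, -0.989], [-0.994, -0.016, -0.105]]
ft_force: [-0.9, -0.8, -1.3]
grip_width: 0.0529
time_s: 15.35
position: [0.4709, 0.2813, 0.0845]
tool_rot: [[-0.016, 0.995, 0.101], [0.106, 0.102, -0.989], [-0.994, -0.006, -0.107]]
ft_force: [-0.7, 0.5, 0.1]
grip_width: 0.0528
t [0.0644 0.0001 0.0045] dr [-0.0033 -0.0027  0.0052] deg 0.4 F [-0.7  0.5  0.1] w 0.0528 time 15.35 pos [0.4709 0.2813 0.0845]
t [0.0768 0.0002 0.0059] dr [-0.0033 -0.0027  0.0052] deg 0.4 F [-0.7  0.5  0.1] w 0.0528 time 15.35 pos [0.4709 0.2813 0.0845]
(290, 290) [0.4581 0.2751 0.093 ]
(350, 290) [0.4849 0.2781 0.0934]
(275, 100) [0.4454 0.3563 0.0936]
(365, 100) [0.4807 0.3599 0.0943]
(320, 115) [0.4637 0.3524 0.0939]
(320, 230) [0.4686 0.3048 0.0935]
(200, 150) [0.3881 0.3248 0.0109]
(440, 150) [0.54   0.3411 0.0177]
```

View pics/w11c.png

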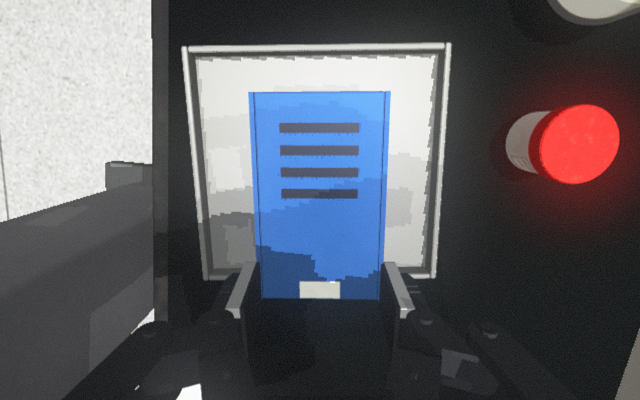

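The wrist view shows the level cover over the tray, tray rim corners at (185,47), (450,44), (435,276) and (205,278). Cover top is at z 0.093-0.094.

```bash
python3 -c "
from h import *
t=np.array([P('w11',u,v,.018) for u,v in((185,47),(450,44),(435,276),(205,278))]); print(t.round(4),t.mean(0))
print('floor',[P('w11',u,v)[2].round(4) for u,v in((225,75),(300,75),(405,80),(225,110),(410,130))])
c=np.array([P('w11',u,v,.0935) for u,v in((249,92),(390,92),(379,298),(262,298))]); print(c.round(4),c.mean(0))
"
```

```text
[[0.3802 0.3847 0.018 ]
 [0.5346 0.4022 0.018 ]
 [0.5519 0.257  0.018 ]
 [0.3961 0.2389 0.018 ]] [0.46569987 0.32071063 0.018     ]
floor [np.float64(0.0034), np.float64(0.0038), np.float64(0.0038), np.float64(0.0032), np.float64(0.0035)]
[[0.435  0.3582 0.0935]
 [0.4901 0.3639 0.0935]
 [0.4984 0.2757 0.0935]
 [0.4459 0.2701 0.0935]] [0.46734871 0.31698676 0.0935    ]
```

```bash
python3 -m crank '{"hand":[120,120,120,120,120],"translation":[[0.025,0,0.001],[0.045,0,0.003],[0.06,0,0.0045],[0.069,0,0.005],[0.069,0,0.005]],"dr":[[0,0,0],[0,0,0],[0,0,0],[0,0,0],[0,0,0]]}'
python3 -m crank '{"hand":[120,120],"translation":[[0.002,0,0],[0.003,0,0]],"dr":[[0,0,0],[0,0,0]]}'
python3 -m crank '{"hand":[120,120],"translation":[[0.001,0,0],[0.002,0,0]],"dr":[[0,0,0],[0,0,0]]}'
```

```text
time_s: 15.9
position: [0.4693, 0.2836, 0.014]
tool_rot: [[-0.019, 0.995, 0.101], [0.105, 0.102, -0.989], [-0.994, -0.008, -0.107]]
ft_force: [0.6, -0.7, 0.2]
grip_width: 0.0536
time_s: 16.1
position: [0.4697, 0.2843, 0.0118]
tool_rot: [[-0.017, 0.995, 0.101], [0.106, 0.103, -0.989], [-0.994, -0.006, -0.107]]
ft_force: [-0.1, 0.0, -1.4]
grip_width: 0.053
time_s: 16.3
position: [0.4693, 0.2844, 0.0093]
tool_rot: [[-0.018, 0.995, 0.101], [0.106, 0.103, -0.989], [-0.994, -0.007, -0.107]]
ft_force: [-0.5, 0.6, -1.9]
grip_width: 0.0531
```

```bash
python3 -m crank '{"hand":[120,120,120],"translation":[[0.001,0,0],[0.001,0,0],[0.001,0,0]],"dr":[[0,0,0],[0,0,0],[0,0,0]]}'
python3 -m crank '{"hand":[120,120],"translation":[[0.001,0,0],[0.001,0,0]],"dr":[[0,0,0],[0,0,0]]}'
```

```text
time_s: 16.6
position: [0.4691, 0.2845, 0.008]
tool_rot: [[-0.019, 0.995, 0.101], [0.106, 0.103, -0.989], [-0.994, -0.008, -0.107]]
ft_force: [0.2, -0.9, -0.6]
grip_width: 0.0529
time_s: 16.8
position: [0.4692, 0.2846, 0.0074]
tool_rot: [[-0.018, 0.995, 0.101], [0.106, 0.103, -0.989], [-0.994, -0.007, -0.107]]
ft_force: [0.1, -1.5, 3.4]
grip_width: 0.0531
```

Contact at 3.4 N, at the height I expected. Releasing.

```bash
python3 -m crank '{"hand":[80,70,60,50,50],"translation":[[0,0,0],[0,0,0],[0,0,0],[0,0,0],[0,0,0]],"dr":[[0,0,0],[0,0,0],[0,0,0],[0,0,0],[0,0,0]]}' 20
python3 -m crank '{"hand":[50,50,50,50,50],"translation":[[-0.01,0,0],[-0.04,0,0],[-0.08,0,0],[-0.12,0,0.03],[-0.16,0,0.06]],"dr":[[0,0,0],[0,0,0],[0,0,0],[0,0,0],[0,0,0]]}'
python3 -m crank '{"hand":[50,50,50],"translation":[[0,0,0],[0,0,0],[0,0,0]],"dr":[[0,0,0],[0,0,0],[0,0,0]]}'
python3 -c "
from h import *
grab('wrist','w12'); grab('top','t12')
a=cv2.resize(load('w12')['im'],(480,300)); b=cv2.resize(load('t12')['im'][150:255,50:440],(780,210),interpolation=cv2.INTER_CUBIC)
o=np.zeros((515,780,3),np.uint8);o[:300,:480]=a;o[305:]=b;cv2.imwrite('pics/c12.png',o)
"
```

```text
time_s: 17.3
position: [0.4691, 0.2846, 0.007]
tool_rot: [[-0.019, 0.995, 0.101], [0.106, 0.103, -0.989], [-0.994, -0.008, -0.107]]
ft_force: [0.3, 0.1, 0.0]
grip_width: 0.0685
time_s: 17.8
position: [0.4778, 0.2077, 0.162]
tool_rot: [[-0.018, 0.995, 0.103], [0.105, 0.104, -0.989], [-0.994, -0.007, -0.107]]
ft_force: [1.2, -0.4, 0.3]
grip_width: 0.0683
time_s: 18.1
position: [0.4775, 0.2087, 0.1591]
tool_rot: [[-0.02, 0.995, 0.101], [0.105, 0.103, -0.989], [-0.994, -0.009, -0.107]]
ft_force: [0.2, 0.5, 0.5]
grip_width: 0.0684
```

Viewer limit reached, so I check numerically: cover flatness, place and colours, then the bystanders by comparing top images.

```bash
python3 - <<'E'
from h import *
np.set_printoptions(precision=4,suppress=True)
s=load('w12'); im=s['im'].astype(int); d=s['d']
m=(im[...,0]>im[...,2]+60)&(im[...,0]>100)&(d>0)
n,l,st,ce=cv2.connectedComponentsWithStats(m.astype(np.uint8)); k=1+st[1:,4].argmax(); print(st[k],ce[k])
vs,us=np.nonzero(l==k); p=np.array([P('w12',u,v) for u,v in zip(us[::20],vs[::20])])
c=np.linalg.lstsq(np.c_[p[:,:2],np.ones(len(p))],p[:,2],rcond=None)[0]; print('plane slopes deg',np.degrees(np.arctan(c[:2])),'z',p[:,2].mean(), 'min/max xy',p.min(0),p.max(0))
r=cv2.minAreaRect(p[:,:2].astype(np.float32)*1000); print(r)
# white mark: bright grey pixels inside rect of cover at the -y end
w=(im.min(2)>150)&(d>0); vs,us=np.nonzero(w); q=np.array([P('w12',u,v) for u,v in zip(us[::10],vs[::10])]); q=q[(abs(q[:,2]-.016)<.004)&(abs(q[:,0]-.467)<.02)&(abs(q[:,1]-.32)<.05)]; print('mark',len(q),q.mean(0) if len(q) else '')
# changes on the bench
a,b=load('top0')['im'],load('t12')['im']; df=(cv2.absdiff(a,b).max(2)>60).astype(np.uint8); df[:150]=0; df[246:]=0
n,l,st,ce=cv2.connectedComponentsWithStats(cv2.dilate(df,np.ones((3,3)))); 
for i in range(1,n):
    if st[i,4]>15: print(st[i],ce[i].round())
E
```

```text
[ 285    7   73  120 7208] [320.8349  66.2113]
plane slopes deg [-0.168  -0.1443] z 0.015478431373166549 min/max xy [0.4341 0.273  0.0033] [0.4949 0.371  0.0166]
((465.3136901855469, 321.9716796875), (55.702022552490234, 92.83858489990234), 6.031056880950928)
mark 28 [0.4703 0.2804 0.0158]
[ 218  174   70   73 3409] [257. 210.]
[294 203  32  24 556] [310. 214.]
[305 240   4   7  26] [307. 243.]
```

```bash
python3 - <<'E'
from h import *
for t in('top0','t7','t12'):
    i=load(t)['im'][232:252,270:316].astype(int); d=load(t)['d'][232:252,270:316]
    m=(i[...,0]>i[...,2]+50); v,u=np.nonzero(m); print(t,m.sum(),u.mean()+270,v.mean()+232)
    print(load(t)['im'][241:246,305:309,0].tolist(), load(t)['im'][241:246,305:309,2].tolist())
E
```

```text
top0 43 306.9767441860465 244.27906976744185
[[236, 222, 211, 203], [236, 228, 226, 230], [241, 241, 236, 237], [247, 251, 252, 252], [238, 243, 252, 252]] [[232, 133, 64, 71], [230, 102, 71, 77], [190, 74, 80, 83], [118, 78, 91, 88], [94, 78, 88, 85]]
t7 41 307.0243902439024 244.1951219512195
[[242, 219, 201, 196], [241, 224, 217, 218], [241, 232, 228, 230], [240, 243, 245, 243], [229, 232, 242, 241]] [[244, 141, 72, 77], [241, 108, 76, 82], [201, 77, 85, 88], [123, 80, 94, 92], [98, 82, 92, 91]]
t12 40 307.05 244.275
[[239, 179, 139, 172], [237, 174, 149, 195], [223, 165, 159, 204], [199, 181, 177, 216], [186, 180, 188, 199]] [[241, 131, 59, 73], [238, 95, 64, 76], [192, 63, 69, 79], [110, 64, 73, 83], [85, 67, 76, 80]]
```

The tube cap's centroid is unchanged, so that difference is only shading. The arm touches nothing; handing in.

```bash
python3 -c "
from rig import env
print(env.close_job())"
```

```text
the job is handed in; nothing more can be done
None
```

I finished the job in about 18 s and handed it in. No verdict is reported.

**What I did:** I put the screwdriver tip into the pocket at a 42° slant and levered over the steel wall until the cover popped. The cover's edge stayed propped about 9 mm up after I withdrew the tool. I laid the screwdriver back down within a few millimetres of where it had been. Then I gripped the cover by its sides, levelled out its 6° tilt and set it down in the tray at about 3 N.

**Last checks:**
- **Cover:** It lies flat to within 0.2°, with its top at z 15.5 mm, which matches the tray floor plus the cover's 12 mm. It is within about 2 mm of the tray centre, right way up with the white mark at its -y end.
- **Bench:** Comparing top views before and after, the only changes are the cover gone from the unit, the tray area where the cover and gripper now are, and a few pixels at the tube's cap. The cap's position is the same to 0.1 px, so I took that as shading.
- **Robot:** It was clear of everything, and the readings I took showed low forces (at most about 9 N).

**Limits and disagreements:**
- The 12-picture limit ran out, so I checked the final scene by numbers only, not by eye.
- The reported grip widths were about 3 mm under the true sizes. This was the same for the screwdriver and the cover, so I took it as an offset.

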